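# Clear the tin off the chest flap and stow the thermometer case below

### The job

The thermometer case has to be stowed in the lower tier of the utensil chest, but a tin stands on the hinged flap. Slide the tin along onto the fixed deck, right up to the end rail, then lift the flap by its overhanging lip and leave it leaning open, lay the orange case flat in the lower tier and push it gently, square on, in under the deck until its leading end meets the stop there; hold it lightly pressed home for a moment before letting go. Do not knock over or shove about the other things on the table.

Things in the scene. Friction and masses are not known exactly. Their poses are not given: they have to be found in the camera images.
- chest: Low fixed steel chest, 200 (its x) x 400 (its y) x 90 mm high, walls 6 mm; origin at the centre of its underside, z up. From y = 0 to +200 mm its top is the fixed aluminium deck (8 mm thick, top at z = 90 mm); from y = -200 to 0 the white flap, flush with the deck. The lower tier lies inside, below both.
- deck (a point): Centre of the deck's top face: chest (0, 100, 90) mm, axes as the chest's. A dark rail 22 mm high and 6 mm thick stands along the deck's far end (inner face at chest y = 194 mm), another along its +x edge (inner face at chest x = 94 mm). Deck and flap pass into each other without a step.
- tier (a point): Point on the flat floor of the lower tier, mid-way along the part below the flap: chest (0, -97, 40) mm, axes as the chest's. The floor is 188 mm wide in x. With the flap up it is open from above from chest y = -194 to 0 mm, 50 mm deep; it runs on level below the deck, 42 mm high there.
- flap (a joint): Hinge angle of the white flap (rad): 0 shut, grows as its lip rises; its end is 1.8, where it leans back over the deck and stays by its weight; below 1.57 it falls shut. Hinge line along the chest's x at chest y = 0, z = 90 mm. Flap 200 mm wide (x), 225 mm long, 8 mm thick, about 0.28 kg, hardly any friction, no handle or latch.
- flap_lip (a point): Middle of the outer edge of the flap's blue lip, half way through its 8 mm thickness: 225 mm from the hinge line. The lip overhangs the chest's end wall by 25 mm, with nothing below it but the table 82 mm down, so a tool tilted about 45 degrees can be put under it.
- tin: Round shut green tin with a smooth steel lid, 121 mm diameter (too wide to grasp), 55 mm high, about 0.4 to 0.85 kg; origin at the centre of its underside. Stands on the flap at the start.
- case: Orange hard case of a probe thermometer, 40 (its x) x 150 (its y) x 28 mm high, about 0.14 kg; origin at the centre of its underside, z up. Lies on the table beside the flap's end of the chest. The two ends are alike in shape and either may lead.
- stop: Black stop bar, 150 (x) x 12 x 30 mm high, fixed on the lower tier's floor below the deck, unseen from above; its place varies (95 to 120 mm in from chest y = 0). Axes as the chest's; origin at the middle of the bottom edge of its face to the chest's -y, which the case is to touch. A case that is home still stands 30 to 55 mm out from under the deck.
- oil: Amber oil bottle, 60 mm diameter, 190 mm high, loose bystander behind the chest; origin at the centre of its underside.
- mill: Dark wooden pepper mill, 52 mm diameter, 160 mm high, loose bystander; origin at the centre of its underside.
- jar: Glass jar with a white lid, 70 mm diameter, 90 mm high, loose bystander; origin at the centre of its underside.
- mug: Blue mug, 80 mm diameter, 90 mm high, loose bystander; origin at the centre of its underside.
- bowl: White bowl, 130 mm diameter, 50 mm high, loose bystander; origin at the centre of its underside.

How it is judged:
By the outcome, as a careful person would: the job done as asked, in the order asked, and still so for the second after the job is handed in, with the robot touching nothing.
It also fails if it takes over 72 s, if anything falls off the work surface, if the arm or the gripper's body presses on something with over 40 N, if the wrist force passes 120 N, or if a joint passes its speed limit or range.

### The arm

A 6-joint arm with a two-finger parallel gripper is mounted at the origin on the work surface. World frame = base frame: x ahead of the robot, y to its left, z up, the work surface at z = 0. Lengths are in m, angles in rad, forces in N, time in s.
With the tool pointing down it reaches from about 0.35 to 0.975 m from the base axis. Payload 7.1 kg.
Tool frame: the origin (TCP) lies midway between the tips of the shut fingers; the grasp point (between the pads) lies 19 mm behind it; z points along the fingers, y is the line along which they close (so a half turn about z gives the same grasp; the last joint's range is limited). The gripper opens to 88 mm and grips with 3 to 60 N. Pads are 20 mm wide; open, the fingers measure 115 mm over their backs; the gripper's body (75 mm by 178 mm) begins 61 mm behind the grasp point.
Start: joints at [-1.272, 0.423, 1.63, -0, 1.089, -0.019], TCP at [0.195, -0.594, 0.223] pointing down, gripper open.
Joint ranges: [-3, 3], [-0.9, 2.11], [0.09, 2.58], [-1.31, 4.45], [0.11, 2.69], [-2.54, 2.54]. Speed limits (rad/s): [2.39, 2.39, 3.01, 3.14, 3.14, 3.14].

### API

Orientations are given as a unit quaternion [w, x, y, z].
In Python, from station import move_pose, movel, movej, command_gripper, wait, inverse_kinematics, read_camera, camera_info, MotionError, job_done, get_time, get_joint_pos, get_qvel, get_effort, get_tcp_pos, get_ee_rot, get_ft_force, get_ft_torque, get_grip_width, get_finger_force gives the robot as it stands. Calls block until the motion is done:
- move_pose(position, orientation): joint-space move of the TCP to a pose.
- movel(position, frame=None, v=0.15, until_force=None): straight line of the TCP; frame=None keeps the orientation; v is the mean speed in m/s. With until_force (N) it stops when the force on the tool has changed by that much, and returns True; else False.
- movej(angles): joint-space move.
- command_gripper(opening): opening from 0.0 (shut) to 1.0 (fully open); the grip force is fixed at half the most; returns when the fingers have stopped.
- wait(seconds).
- inverse_kinematics(position, orientation): joint angles nearest the present ones, or None.
- read_camera(name): name is "scene" or "side" or "wrist"; returns the picture (480x640x3 uint8, red, green, blue); there is no depth.
- camera_info(name): a dict with "intrinsics" (3x3 intrinsics, pixels), "dist" ([k1, k2, p1, p2, k3] as OpenCV has them; the pictures are not rectified), "T" (4x4, takes a point from camera to world coordinates); the wrist camera has in their place "tool_from_camera" (4x4, takes a point from camera to tool coordinates, whose origin is the TCP and whose axes are the flange's). Camera axes: x right, y up, looking along -z (the intrinsics and any distortion apply to the point x, -y, -z); pixel columns grow to the right and rows downward; lengths in m; the calibration is good to about 2 mm. A picture is of the moment at which its call begins: read the wrist's pose just before it. camera_info takes no time and is no camera call.
A pose or a line that the arm cannot do raises MotionError and nothing moves.
- job_done(): hands the job in; it is judged then, once.
Readings, each from a call of its own:
- get_time(): time.
- get_joint_pos(): joint angles.
- get_qvel(): joint speeds.
- get_effort(): joint torques, N m.
- get_tcp_pos(): TCP position.
- get_ee_rot(): TCP orientation.
- get_ft_force(): force on the tool from outside, world axes, zero at the start.
- get_ft_torque(): the same for the moment, N m.
- get_grip_width(): opening from 0.0 (shut) to 1.0 (fully open).
- get_finger_force(): force on a finger pad.
Only numpy, scipy, OpenCV 4.12 (cv2) and the standard library are available. Lean on these libraries where they do the work, as an engineer would, in place of code of your own. Each camera call takes 0.05 s, during which the arm holds its last target. There are 200 camera calls.

## Working session

There is one attempt and no reset: what is moved stays moved. The work goes in short steps, each a Python script; the robot and the scene stay as the last script left them, time stands still between calls to the robot, and variables do not carry over. Pictures are saved under pics/ and viewed, at most 10 in all, crops included, and the job is handed in when it is done.

```bash
ls; mkdir -p pics; python3 - <<'E'
from station import *
import cv2,numpy as np
np.set_printoptions(precision=4,suppress=True)
a=read_camera("scene");b=read_camera("side")
cv2.imwrite("pics/scene.png",a[:,:,::-1]);cv2.imwrite("pics/side.png",b[:,:,::-1])
for n in("scene","side","wrist"):
    print(n,camera_info(n))
print(get_time(),get_ee_rot())
E
```

```text
pics
scene {'intrinsics': array([[530.1536,   0.    , 317.9892],
       [  0.    , 530.1536, 241.6283],
       [  0.    ,   0.    ,   1.    ]]), 'dist': array([-0.0719,  0.    ,  0.    ,  0.    ,  0.    ]), 'T': array([[ 0.8855, -0.2558,  0.3878,  1.1728],
       [ 0.4644,  0.5113, -0.7231, -0.9707],
       [-0.0133,  0.8204,  0.5716,  0.8657],
       [ 0.    ,  0.    ,  0.    ,  1.    ]])}
side {'intrinsics': array([[614.7446,   0.    , 331.1065],
       [  0.    , 614.7446, 253.8287],
       [  0.    ,   0.    ,   1.    ]]), 'dist': array([-0.1085,  0.    ,  0.    ,  0.    ,  0.    ]), 'T': array([[-0.8667,  0.3519, -0.3537,  0.1166],
       [-0.4989, -0.6057,  0.6198,  0.9145],
       [ 0.0039,  0.7136,  0.7005,  1.1045],
       [ 0.    ,  0.    ,  0.    ,  1.    ]])}
wrist {'intrinsics': array([[372.2158,   0.    , 315.3358],
       [  0.    , 372.2158, 236.6806],
       [  0.    ,   0.    ,   1.    ]]), 'dist': array([-0.0283,  0.    ,  0.    ,  0.    ,  0.    ]), 'tool_from_camera': array([[-0.0005,  0.9533,  0.3021,  0.082 ],
       [ 1.    ,  0.0006, -0.0003,  0.0005],
       [-0.0004,  0.3021, -0.9533, -0.1621],
       [ 0.    ,  0.    ,  0.    ,  1.    ]])}
0.1 [-0.0006  0.9874  0.1582 -0.0001]
```

View pics/scene.png

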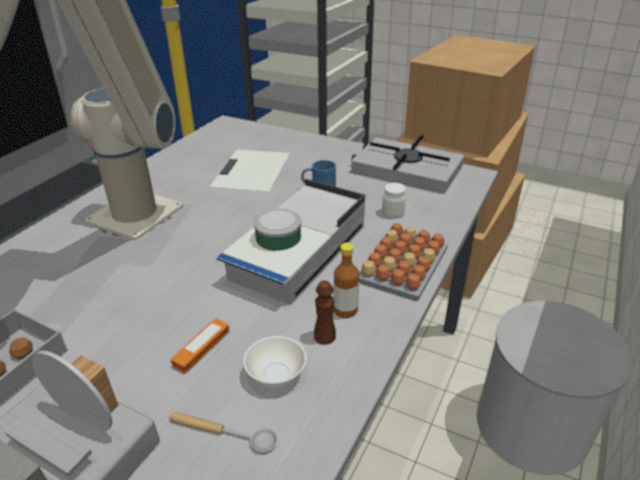

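View pics/side.png

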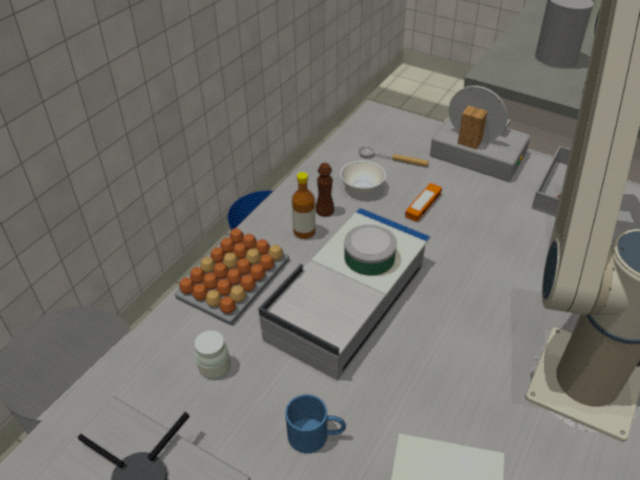

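The scene view shows the chest with its blue lip at (222,257)–(290,277), the tin at (278,230) and the case at (201,345). The bowl is at (275,365), the mill at (325,312) and the oil at (346,285). In the side view the lip runs (362,215)–(427,238), the tin is at (370,248), the case at (423,201), and the dark rails are on the far and +x edges.

```bash
cat > h.py <<'E'
from station import *
import cv2,numpy as np
from scipy.spatial.transform import Rotation as R
np.set_printoptions(precision=4,suppress=True)
def q2R(q): return R.from_quat(np.roll(q,-1)).as_matrix()
def R2q(M): return np.roll(R.from_matrix(M).as_quat(),1)
def pose(n):
    if n=="wrist":
        T=np.eye(4);T[:3,:3]=q2R(get_ee_rot());T[:3,3]=get_tcp_pos()
        return T@camera_info(n)["tool_from_camera"]
    return camera_info(n)["T"]
def rays(n,px,T):
    i=camera_info(n)
    u=cv2.undistortPoints(np.asarray(px,float).reshape(-1,1,2),i["intrinsics"],i["dist"]).reshape(-1,2)
    return T[:3,3],np.c_[u[:,0],-u[:,1],-np.ones(len(u))]@T[:3,:3].T
def plane(n,px,z,T):
    o,d=rays(n,px,T); return (o+d*((z-o[2])/d[:,2])[:,None])[:,:2]
def mask(img,lo,hi,minarea=40):
    m=cv2.inRange(cv2.cvtColor(img,cv2.COLOR_RGB2HSV),np.array(lo),np.array(hi))
    cs,_=cv2.findContours(m,cv2.RETR_EXTERNAL,cv2.CHAIN_APPROX_NONE)
    return sorted([c.reshape(-1,2) for c in cs if cv2.contourArea(c)>minarea],key=lambda c:-cv2.contourArea(c))
def rect(p):
    (c,s,a)=cv2.minAreaRect((p*1000).astype(np.float32))
    b=cv2.boxPoints((c,s,a))
    return np.array(c)/1000,np.array(s),a,b/1000
E
python3 - <<'E'
from h import *
for n in("scene","side"):
    img=cv2.imread(f"pics/{n}.png")[:,:,::-1].copy();T=pose(n)
    print(n)
    for nm,lo,hi,z in(("blue",(100,120,60),(125,255,255),.09),("orange",(3,200,120),(15,255,255),.028),("green",(60,60,10),(95,255,160),.09+.03)):
        for c in mask(img,lo,hi)[:5]:
            p=plane(n,c,z,T);r=rect(p)
            print(nm,"px",c.min(0),c.max(0),"c",r[0],"s",r[1],"corners",r[3].ravel())
E
```

```text
scene
blue px [177   0] [246 128] c [-0.862   1.6367] s [ 455.9494 2743.2156] corners [-1.9447  2.5092 -0.1198  0.461   0.2206  0.7643 -1.6042  2.8125]
blue px [127   0] [181 141] c [-1.1552  1.4533] s [ 255.201  3043.8406] corners [-2.3692  2.38   -0.1125  0.3373  0.0587  0.5265 -2.1979  2.5692]
blue px [219 254] [286 280] c [ 0.5518 -0.1551] s [ 15.3417 193.6458] corners [ 0.4547 -0.1581  0.6481 -0.1675  0.6488 -0.1521  0.4554 -0.1428]
blue px [248  19] [264  33] c [-0.8373  1.9864] s [106.3797 403.9911] corners [-0.9944  2.124  -0.7682  1.7893 -0.6801  1.8489 -0.9063  2.1836]
blue px [250  50] [266  63] c [-0.432   1.3911] s [ 84.8794 252.4072] corners [-0.5393  1.4699 -0.3941  1.2635 -0.3247  1.3123 -0.4698  1.5188]
green px [256 230] [299 249] c [ 0.5756 -0.0654] s [109.1495  76.7387] corners [ 0.5089 -0.0637  0.5515 -0.1276  0.6423 -0.067   0.5997 -0.0032]
side
blue px [287 396] [344 451] c [0.4455 0.4246] s [101.0943 108.7131] corners [0.3773 0.3955 0.4796 0.3587 0.5138 0.4538 0.4115 0.4906]
blue px [228 191] [270 228] c [ 0.9107 -0.0221] s [ 56.6969 169.0749] corners [ 0.8811  0.0621  0.8835 -0.107   0.9402 -0.1062  0.9378  0.0629]
blue px [358 209] [428 239] c [ 0.5517 -0.1519] s [ 16.4804 194.8409] corners [ 0.454  -0.1559  0.6487 -0.1643  0.6494 -0.1478  0.4547 -0.1394]
green px [345 253] [393 274] c [0.5246 0.03  ] s [110.0537  62.2746] corners [ 0.4615  0.0351  0.4878 -0.0214  0.5876  0.025   0.5613  0.0815]
```

```bash
python3 - <<'E'
from h import *
I={n:cv2.imread(f"pics/{n}.png")[:,:,::-1].copy() for n in("scene","side")}
def tri(a,b):
    (o1,d1),(o2,d2)=[rays(n,[p],pose(n)) for n,p in(("scene",a),("side",b))]
    s=np.linalg.lstsq(np.c_[d1[0],-d2[0]],o2-o1,rcond=None)[0]
    p,q=o1+s[0]*d1[0],o2+s[1]*d2[0];return (p+q)/2,np.linalg.norm(p-q)
# vertical-axis triangulation of tin
(o1,d1),(o2,d2)=rays("scene",[(277.5,235)],pose("scene")),rays("side",[(369,258)],pose("side"))
s=np.linalg.solve(np.c_[d1[0,:2],-d2[0,:2]],(o2-o1)[:2]);print("tin",o1+s[0]*d1[0],o2+s[1]*d2[0])
for nm,a,b in(("tin lid",(277,222),(370,241)),("mill top",(324,286),(324,167)),("oil top",(347,248),(302,176)),("bowl rim c",(275,356),(363,173)),("jar top",(395,188),(210,341)),("mug top",(324,167),(306,407)),("eggs corner",(446,236),(221,317)),("eggs near",(365,283),(238,232))): print(nm,*tri(a,b))
print(cv2.cvtColor(I["scene"],cv2.COLOR_RGB2HSV)[360,182],cv2.cvtColor(I["side"],cv2.COLOR_RGB2HSV)[212,417])
for n in I:
    for c in mask(I[n],(0,180,100),(18,255,255)):
        r=rect(plane(n,c,.028,pose(n)))
        if r[0][1]<-.15 and r[1].max()>100: print(n,"case",r[0],r[1],r[3].ravel())
E
```

```text
tin [ 0.5534 -0.0334  0.109 ] [ 0.5534 -0.0334  0.0705]
tin lid [ 0.5472 -0.021   0.1393] 0.001425155565122399
mill top [ 0.7749 -0.2021  0.1483] 0.0027871746095929754
oil top [ 0.7793 -0.101   0.1838] 0.0007496573025694022
bowl rim c [ 0.7329 -0.3455  0.0517] 0.000362039116785223
jar top [0.7199 0.3649 0.0876] 0.0028857800145735387
mug top [0.4653 0.397  0.0863] 0.0007156062079752052
eggs corner [0.856  0.2617 0.0015] 0.1243284654151862
eggs near [0.8423 0.0065 0.0432] 0.11440181366538404
[ 15 186 204] [ 17 255 179]
scene case [ 0.558  -0.3727] [155.4316  49.0298] [ 0.5279 -0.4484  0.5768 -0.452   0.5882 -0.297   0.5393 -0.2934]
side case [ 0.5453 -0.3521] [153.0374  39.6742] [ 0.5208 -0.4273  0.5604 -0.4297  0.5697 -0.277   0.5301 -0.2746]
```

```bash
cat >> h.py <<'E'
def down(yaw,tilt=0):
    "tool x along heading yaw (world angle), z down; tilt about tool y: positive leans fingertips toward +tool x"
    x=np.array([np.cos(yaw),np.sin(yaw),0]);z=np.array([0,0,-1.])
    M=np.c_[x,np.cross(z,x),z]
    return R2q(M@R.from_euler("y",tilt).as_matrix())
YAW=np.radians(-2.65)
O=np.array([.562,.064])
def C(x,y,z): # chest -> world
    c,s=np.cos(YAW),np.sin(YAW)
    return np.array([O[0]+c*x-s*y,O[1]+s*x+c*y,z])
def W(p): # world -> chest xy
    c,s=np.cos(YAW),np.sin(YAW);d=np.asarray(p)[...,:2]-O
    return np.stack([c*d[...,0]+s*d[...,1],-s*d[...,0]+c*d[...,1]],-1)
E
python3 - <<'E'
from h import *
move_pose([.555,-.10,.34],down(YAW+np.pi/2))
T=pose("wrist");img=read_camera("wrist");np.save("T1.npy",T)
cv2.imwrite("pics/w1.png",img[:,:,::-1]);print(get_time(),get_joint_pos(),T[:3,3])
for nm,lo,hi,z in(("blue",(100,120,60),(125,255,255),.09),("orange",(0,170,90),(20,255,255),.028),("green",(50,60,10),(95,255,160),.12)):
    for c in mask(img,lo,hi,300)[:3]:
        r=rect(plane("wrist",c,z,T));print(nm,c.min(0),c.max(0),r[0],r[1],r[3].ravel())
E
```

```text
2.375 [-0.2008  0.2173  1.6433 -0.0001  1.2813 -0.1531] [ 0.5576 -0.0183  0.5018]
blue [321 236] [399 250] [ 0.6032 -0.1593] [17.2628 91.6275] [ 0.5571 -0.1657  0.6486 -0.1701  0.6494 -0.1529  0.5579 -0.1485]
```

View pics/w1.png

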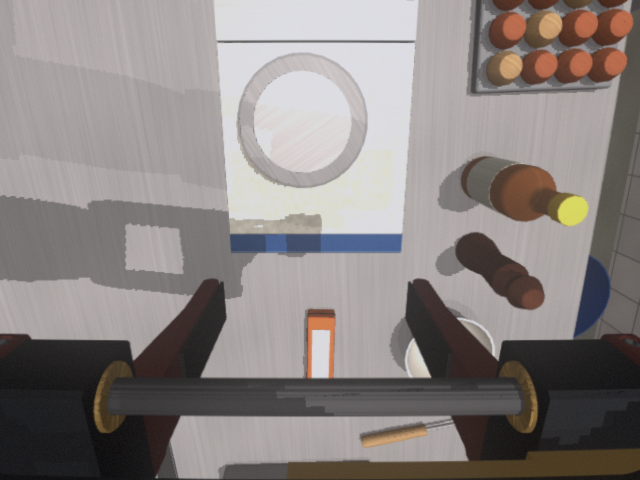

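The wrist view shows the lip's outer edge from (231,252) to (402,252). The hinge line is at row 41 from x=216 to 416, the lid centre is at about (303,120), and the case's near end is at (320,311). The case's far half is hidden by the gripper.

```bash
python3 - <<'E'
from h import *
T=np.load("T1.npy");P=lambda px,z:plane("wrist",px,z,T)
img=cv2.imread("pics/w1.png")[:,:,::-1].copy()
e=P([(231,252),(402,252),(216,41.5),(416,41.5)],.09)
print("lip/hinge",e,np.linalg.norm(e[1]-e[0]),"len",np.linalg.norm(e[0]+e[1]-e[2]-e[3])/2,"yaw",np.degrees(np.arctan2(*(e[1]-e[0])[::-1])),np.degrees(np.arctan2(*(e[3]-e[2])[::-1])))
c=P([(303,120),(238,120),(368,120),(303,53),(303,188)],.145)
print("tin",c, "chest",W(c[0]))
for c in mask(img,(0,150,90),(20,255,255),60):
    if 290<c[:,0].mean()<350: p=P(c,.028);r=rect(p);print("case",c.min(0),c.max(0),r[0],r[1],r[3].ravel())
E
```

```text
lip/hinge [[ 0.4511 -0.1631]
 [ 0.6523 -0.1728]
 [ 0.4616  0.0611]
 [ 0.6621  0.0515]] 0.20145028713109994 len 0.22449010093411897 yaw -2.752618658974726 -2.753080461385044
tin [[ 0.5462 -0.0188]
 [ 0.4866 -0.0159]
 [ 0.6058 -0.0217]
 [ 0.5494  0.0374]
 [ 0.5426 -0.0817]] chest [-0.0119 -0.0835]
case [307 317] [333 377] [ 0.5491 -0.3416] [104.0527  37.4376] [ 0.5267 -0.3922  0.564  -0.3948  0.5714 -0.291   0.5341 -0.2884]
```

```bash
sed -i 's/^YAW=.*/YAW=np.radians(-2.75)/;s/^O=.*/O=np.array([.5618,.060])/' h.py; cat >> h.py <<'E'
HY=YAW+np.pi/2
d=np.array([1,-1])/2**.5;u=np.array([1,1])/2**.5   # (y,z) plane: tool direction, face normal
def liptcp(th,k=.02):
    f=np.array([-np.cos(th),np.sin(th)]);n=np.array([-np.sin(th),-np.cos(th)])
    h=np.array([0,.09])
    return h+.225*f+.008*n-.01*u+k*d if th<np.pi/4 else h+(.225-k)*f+.008*n-.01*u
E
python3 - <<'E'
from h import *
q=down(HY)
tx,ty=W([.5465,-.02]);print("tin chest",tx,ty)
move_pose(C(tx,-.172,.2),q)
movel(C(tx,-.172,.102),v=.15)
f0=get_ft_force()
movel(C(tx,.070,.102),v=.07);print(get_ft_force()-f0)
print(movel(C(tx,.110,.102),v=.02,until_force=7),W(get_tcp_pos()),get_ft_force()-f0,get_time())
p=get_tcp_pos();movel(C(*(W(p)-[0,.03]),.102),v=.1)
movel(C(*(W(p)-[0,.03]),.25),v=.2)
read=read_camera("side");cv2.imwrite("pics/s2.png",read[150:400,220:480,::-1].repeat(2,0).repeat(2,1))
q45=down(HY,np.pi/4)
for th in(0,.4,.8,1.2,1.57,1.7):
    y,z=liptcp(th);print(th,y,z,inverse_kinematics(C(0,y,z),q45))
for s in(.06,0):
    y,z=liptcp(0)-.025*u-s*d;print(y,z,inverse_kinematics(C(0,y,z),q45))
print(get_time())
E
```

```text
tin chest -0.01144413003151221 -0.08064193628517262
[ 0.8103 -3.1109 -0.867 ]
True [-0.0113  0.0823] [ 2.7926 -3.7918  0.8938] 8.3083
0 -0.21792893218813453 0.06078679656440356 [-0.626   0.8082  1.6368  0.6684  1.2719 -0.9736]
0.4 -0.20328300257725287 0.14903743563182686 [-0.6072  0.6673  1.6517  0.6593  1.3631 -0.8829]
0.8 -0.15563479195523058 0.22441327714775938 [-0.5428  0.5349  1.6809  0.6817  1.4133 -0.7784]
1.2 -0.08881072016732139 0.27109808277560254 [-0.4446  0.4379  1.7178  0.7222  1.4074 -0.677 ]
1.57 -0.015234312251020472 0.2879224965754748 [-0.3266  0.3847  1.7576  0.7709  1.3501 -0.5939]
1.7 0.011408735035097328 0.2872509742852548 [-0.2817  0.3768  1.7718  0.7899  1.3191 -0.571 ]
-0.27803300858899105 0.08553553390593271 [-0.6987  0.8043  1.5546  0.6115  1.3701 -0.9612]
-0.2356066017177982 0.043109127034739875 [-0.6482  0.8447  1.6107  0.6567  1.2724 -0.9919]
9.6917
```

View pics/s2.png

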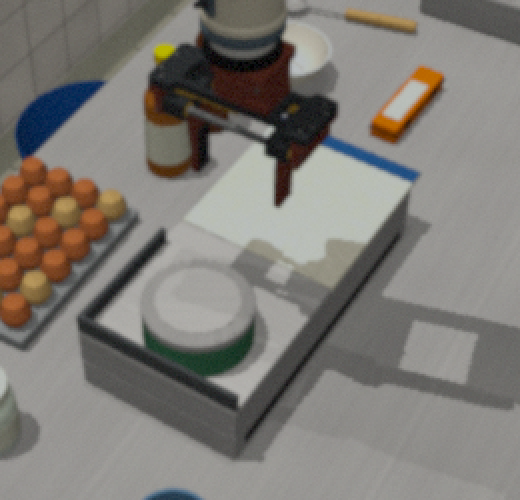

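The crop shows the tin at (200,310) standing upright against the end rail, with nothing else disturbed. Next is the flap.

```bash
python3 - <<'E'
from h import *
q45=down(HY,np.pi/4)
move_pose(C(0,-.32,.2),q45);command_gripper(0)
for s in(.06,0): y,z=liptcp(0)-.025*u-s*d;movel(C(0,y,z),v=.15)
f0=get_ft_force()
y,z=liptcp(0)
ok=movel(C(0,y,z),v=.06);print("contact",get_ft_force()-f0)
for th in np.arange(.15,1.76,.15):
    y,z=liptcp(th);movel(C(0,y,z),v=.12)
    print(round(th,2),get_ft_force()-f0)
wait(.4)
y,z=liptcp(1.7)-.08*d
movel(C(0,*(y-.03,z+.02)),v=.2)
cv2.imwrite("pics/s3.png",np.hstack([read_camera("side")[100:400,180:500,::-1],read_camera("scene")[100:400,180:500,::-1]]))
print(get_time(),get_tcp_pos())
E
```

```text
contact [-1.8804 -8.6073 -2.0734]
0.15 [ 0.519  -5.7292 -1.2485]
0.3 [ 0.0405 -2.805   0.6073]
0.45 [ 0.8185 -2.4353  0.0032]
0.6 [-0.02   -3.3316 -1.4889]
0.75 [-1.4679 -2.9301  0.0121]
0.9 [-0.1263 -2.2867  0.96  ]
1.05 [-0.6986 -0.7704  1.1874]
1.2 [-0.6346 -1.4718  0.2851]
1.35 [-0.9453 -1.7157  0.3298]
1.5 [ 0.4744 -1.6808 -0.4073]
1.65 [-0.7197 -1.0539  1.3713]
20.375 [ 0.5576 -0.0142  0.3627]
```

View pics/s3.png

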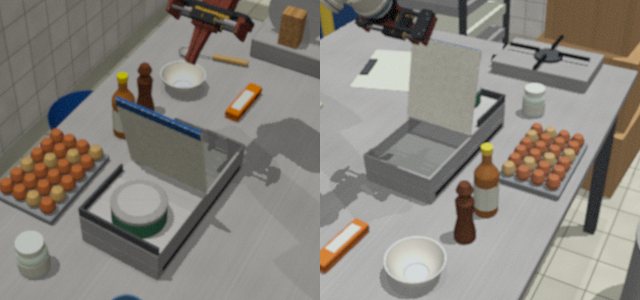

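The flap leans open and nothing else has moved: oil, mill, bowl, jar and tin are all in place. Now I'll take a close look at the case and grasp it.

```bash
python3 - <<'E'
from h import *
cy=np.radians(90-3.7)
move_pose([.55,-.44,.22],down(cy));command_gripper(1)
T=pose("wrist");img=read_camera("wrist");cv2.imwrite("pics/w4.png",img[:,:,::-1])
cs=[c for c in mask(img,(0,150,90),(20,255,255),300)]
for c in cs:
    r=rect(plane("wrist",c,.028,T));print(c.min(0),c.max(0),r[0],r[1],r[2],r[3].ravel())
    if 143<r[1].max()<160 and 34<r[1].min()<48: best=r
c,s,a,b=best
e=[(b[(i+1)%4]-b[i]) for i in(0,1)];L=max(e,key=np.linalg.norm);L=L*np.sign(L[1])
yaw=np.arctan2(L[1],L[0]);print("case",c,np.degrees(yaw),get_time())
assert abs(c[0]-.55)<.012 and abs(c[1]+.365)<.015
q=down(yaw,np.radians(20))
move_pose([*c,.12],q);movel([*c,.010],v=.12)
command_gripper(0);w=get_grip_width()*88;print("width mm",w,get_finger_force())
movel([*c,.2],v=.2);print(get_grip_width()*88,get_time())
E
```

```text
[287  39] [330 206] [ 0.5478 -0.3648] [147.0665  38.1075] 86.2692642211914 [ 0.524  -0.4369  0.562  -0.4394  0.5715 -0.2927  0.5335 -0.2902]
case [ 0.5478 -0.3648] 86.26928 23.4
width mm 39.89568905512439 29.99996691942215
39.409483904518765 26.925
```

```bash
python3 - <<'E'
from h import *
q=down(HY,np.radians(20))
move_pose(C(0,-.107,.22),q)
movel(C(0,-.107,.07),v=.12)
f0=get_ft_force()
hit=movel(C(0,-.107,.0495),v=.03,until_force=5);z=get_tcp_pos()[2];print("down",hit,z,get_ft_force()-f0)
h2=movel(C(0,-.045,z+.0005),v=.05,until_force=8);print("slid",h2,W(get_tcp_pos()),get_ft_force()-f0)
command_gripper(.75)
y=W(get_tcp_pos())[1]
movel(C(0,y,.13),v=.15)
T=pose("wrist");img=read_camera("wrist");cv2.imwrite("pics/w5.png",img[:,:,::-1]);np.save("T5.npy",T)
for c in mask(img,(0,150,70),(20,255,255),300):
    p=plane("wrist",c,.068,T);w=W(p);print(c.min(0),c.max(0),"chest",w.min(0),w.max(0),rect(w)[1:3])
print(get_time())
E
```

```text
down True 0.04994491955304513 [ 0.3239 -0.4011  5.3755]
slid False [-0.     -0.0452] [-0.0645  1.2973 -0.9353]
[286 302] [345 377] chest [-0.0206 -0.1034] [ 0.0175 -0.0552] (array([38.0881, 48.1743]), 0.02606726996600628)
32.9
```

View pics/w5.png

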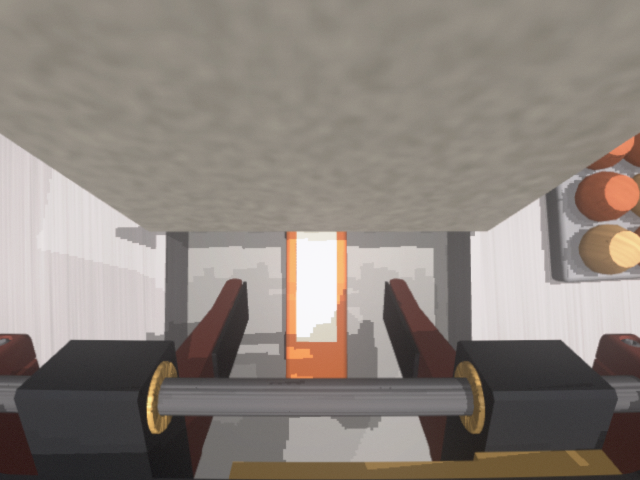

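The case lies square under the deck edge in columns 286–345, centred between the tier's walls. Next I'll push it from behind with both fingertips.

```bash
python3 - <<'E'
from h import *
x=-.0015
movel(C(x,-.152,.13),v=.15);command_gripper(.1)
f0=get_ft_force()
print(movel(C(x,-.152,.052),v=.1,until_force=8),get_tcp_pos()[2])
print(movel(C(x,-.072,.052),v=.05,until_force=8),W(get_tcp_pos()),get_ft_force()-f0)
for i in range(3):
    h=movel(C(x,-.030,.052),v=.015,until_force=4);print(h,W(get_tcp_pos()),get_ft_force()-f0,get_time())
    wait(.1);F=np.mean([get_ft_force() for _ in range(5)],0)-f0;print(F)
    if not h or F[1]<-2: break
for _ in range(4): wait(.3);print(get_ft_force()-f0,W(get_tcp_pos()))
print(get_time())
E
```

```text
False 0.05235073695470206
False [-0.0015 -0.0721] [-1.1459 -0.4065 -0.2966]
True [-0.0014 -0.0602] [-0.5751 -3.1607  1.5022] 38.6083
[-0.2454 -1.6709  1.0087]
True [-0.0015 -0.0603] [-1.6101 -2.7353  0.9033] 39.1
[-0.291  -2.468   0.7924]
[-0.5632 -0.5247  1.5126] [-0.0015 -0.0604]
[-0.8332 -1.5735  0.9525] [-0.0015 -0.0604]
[-1.7391 -1.4963  0.0719] [-0.0014 -0.0604]
[-0.8381 -1.8377 -0.1046] [-0.0014 -0.0604]
40.4
```

```bash
python3 - <<'E'
from h import *
x=-.0015
h=movel(C(x,-.050,.052),v=.01,until_force=5);print(h,W(get_tcp_pos()))
for _ in range(5): wait(.25);print(get_ft_force(),W(get_tcp_pos()))
movel(C(x,-.12,.052),v=.08);movel(C(x,-.13,.2),v=.2);movel(C(x,-.25,.3),v=.25)
T=pose("wrist");img=read_camera("wrist")
for c in mask(img,(0,150,70),(20,255,255),150):
    w=W(plane("wrist",c,.068,T))
    if abs(w[:,0].mean())<.06: print("case chest",w.min(0),w.max(0),rect(w)[1:3])
cv2.imwrite("pics/f.png",np.hstack([read_camera("side")[100:460,180:500,::-1],read_camera("scene")[100:460,180:500,::-1]]));print(get_time())
E
```

```text
True [-0.0012 -0.0602]
[ 0.3373 -2.7616  1.6175] [-0.0014 -0.0602]
[-0.1115 -2.8298  1.0494] [-0.0015 -0.0602]
[ 0.9961 -2.7058  1.7587] [-0.0015 -0.0602]
[ 1.4989 -3.1527  1.1387] [-0.0016 -0.0602]
[ 1.4932 -2.2637  1.4894] [-0.0016 -0.0602]
case chest [-0.0195 -0.0517] [0.018  0.0021] (array([53.677 , 37.5028]), 89.86895751953125)
44.725
```

View pics/f.png

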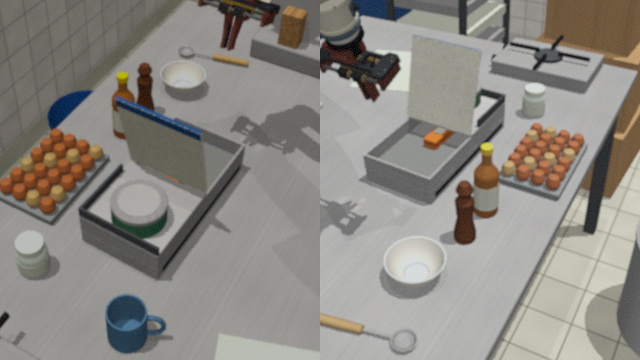

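The case stands out about 52 mm, square and against the stop. The flap is open, the tin is at the rail, and the bystanders are untouched.

```bash
python3 -c "
from station import *
print(job_done())"
```

```text
the job is handed in; nothing more can be done
None
```

The job is handed in at about 45 s of the 72 s allowed: the tin is against the end rail, the flap leans open, and the orange case is pressed home against the stop, with the bystanders unmoved in the last pictures.

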